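# Set the flip tags of the flask places

### The arm

A 7-joint arm with a two-finger parallel gripper is mounted at the origin on the work surface. World frame = base frame: x ahead of the robot, y to its left, z up, the work surface at z = 0. Lengths are in m, angles in rad, forces in N, time in s.
With the tool pointing down it reaches from about 0.425 to 0.875 m from the base axis. Payload 4.7 kg.
Tool frame: the origin (TCP) lies at the very end of the fingers, on their centre line; the grasp point (between the pads) lies 19 mm behind it; z points along the fingers, y is the line along which they close (so a half turn about z gives the same grasp; the last joint's range is limited). The gripper opens to 85 mm and grips with 20 to 120 N. Pads are 22 mm wide; open, the fingers measure 114 mm over their backs; the gripper's body (76 mm by 85 mm) begins 54 mm behind the grasp point. The pads swing forward as they close: fully open they stand 13 mm farther back than shut.
Start: joints at [-1.147, 0.321, -0.07, 1.45, 0.023, 1.371, -0.057], TCP at [0.259, 0.596, 0.231] pointing down, gripper open.
Joint ranges: [-2.86, 2.86], [-0.3, 2.09], [-1.38, 1.24], [0.06, 2.45], [-1.56, 4.7], [0.09, 2.05], [-2.69, 2.69]. Speed limits (rad/s): [2.57, 2.57, 3.14, 3.14, 3.14, 3.14, 3.14].

### API

Orientations are given as a rotation vector (axis times angle).
In Python, from workcell import ctrl gives the robot as it stands.
- The arm moves only by the shell command python3 -m handwheel 'ROWS' [FORCE]. ROWS is JSON, a list of rows, each a list of 5 numbers: the closure, from 0 (fully open) to 1 (shut), then the shift along the tool's x, y, z in cm, then the turn about the tool's z in degrees. In form: [[fingers, tx, ty, tz, twist], ...]. A call has 1 to 20 rows; each row shifts and turns the commanded pose from where the row before left it, along the tool's axes as they then stand; what a row does not reach is not made up. A row lasts 1/10 s, in which the tool goes at most 50 mm and 8.59 degrees, less where a joint would pass 70% of its speed; a pose out of reach is approached as far as the arm can. A call with a gripper value outside its range is refused whole. The fingers move at their own pace and stop on an object; FORCE is the grip in N (left out, the last holds). Time passes only in rows, so rows that do not move let the fingers close. It gives the time, the measured TCP pose, the force, the opening and the grip force at its end, in the units of the state.
- ctrl.read_state(): the state, without advancing time (a new reading comes with each control period).
- ctrl.grab_frame(name): name is "side" or "top" or "wrist"; returns a dict with "img" (480x640x3 uint8, red, green, blue), "camera_matrix" (3x3 intrinsics, pixels), "k1" (the pictures are not rectified: a ray, as slopes to the right and down, at radius r is drawn at 1 + k1 r^2 times it, then the intrinsics apply), "extrinsics" (4x4, takes a point from camera to world coordinates). Camera axes: x right, y up, looking along -z (the intrinsics and any distortion apply to the point x, -y, -z); pixel columns grow to the right and rows downward; lengths in m; the calibration is good to about 2 mm. A picture is of the moment at which its call begins. There is no depth.
- ctrl.sign_off(): hands the job in; it is judged then, once.
The state is a dict: "time_s": time; "joints": joint angles; "qvel": joint speeds; "joint_torque": joint torques, N m; "position": TCP position; "tool_rot": TCP orientation; "force": force on the tool from outside, world axes, zero at the start; "torque": the same for the moment, N m; "opening": finger opening in m; "grip_force": force on a finger pad.
Only numpy, scipy, OpenCV 4.12 (cv2) and the standard library are available. Lean on these libraries where they do the work, as an engineer would, in place of code of your own. Each camera call takes 0.05 s, during which the arm holds its last target. There are 200 camera calls.

### The job

Four flip tags on the grey board each report on the cork mat straight behind them, as seen from the robot. With a fingertip, push over the tags that are wrong, so that every tag whose mat carries a flask leans fully over towards its mat (round disc up) and every tag whose mat is empty leans fully back towards the robot (bar up). Do not lift, topple or shift the flasks or anything else on the bench.

Things in the scene. Friction and masses are not known exactly. Their poses are not given: they have to be found in the camera images.
- board: Grey plastic board lying fixed on the bench, 100 x 420 x 12 mm; origin at the centre of its underside. Its x axis points across it, away from the robot, towards the row of cork mats; its y axis runs along the row of four tags (100 mm apart). Turned up to 0.2 rad.
- tagA (a joint): Tag A, an aluminium plate 56 mm wide, 3 mm thick, free edge 60 mm from its hinge, 22 to 35 g, swinging freely. 0: leans 45 degrees towards the robot, raised bar on its upper face. 0.785: upright. 1.571: leans 45 degrees towards its cork mat, raised round disc on its upper face. It rests on a stop at either end and falls to the side of upright it is on. Order of tags in the row varies.
- tagA_hinge (a point): Middle of tag A's hinge line, 50 mm above the bench. x: level, square to the hinge, towards its cork mat; y: along the hinge; z: up. Posts 34 mm to either side end 3 mm above it. The resting tag's free edge is 42 mm above and 42 mm beside the hinge line, upright it is 60 mm above: push the overhanging side at the free edge, rising with it about 18 mm, until past upright.
- tagA_place (a point): The place that tag A reports on: on the bench, 125 mm beyond its hinge line, within 10 mm of the centre of a round cork mat (70 mm across, 8 mm high) that is empty or carries a flask.
- tagB (a joint): Tag B, an aluminium plate 56 mm wide, 3 mm thick, free edge 60 mm from its hinge, 22 to 35 g, swinging freely. 0: leans 45 degrees towards the robot, raised bar on its upper face. 0.785: upright. 1.571: leans 45 degrees towards its cork mat, raised round disc on its upper face. It rests on a stop at either end and falls to the side of upright it is on. Order of tags in the row varies.
- tagB_hinge (a point): Middle of tag B's hinge line, 50 mm above the bench. x: level, square to the hinge, towards its cork mat; y: along the hinge; z: up. Posts 34 mm to either side end 3 mm above it. The resting tag's free edge is 42 mm above and 42 mm beside the hinge line, upright it is 60 mm above: push the overhanging side at the free edge, rising with it about 18 mm, until past upright.
- tagB_place (a point): The place that tag B reports on: on the bench, 125 mm beyond its hinge line, within 10 mm of the centre of a round cork mat (70 mm across, 8 mm high) that is empty or carries a flask.
- tagC (a joint): Tag C, an aluminium plate 56 mm wide, 3 mm thick, free edge 60 mm from its hinge, 22 to 35 g, swinging freely. 0: leans 45 degrees towards the robot, raised bar on its upper face. 0.785: upright. 1.571: leans 45 degrees towards its cork mat, raised round disc on its upper face. It rests on a stop at either end and falls to the side of upright it is on. Order of tags in the row varies.
- tagC_hinge (a point): Middle of tag C's hinge line, 50 mm above the bench. x: level, square to the hinge, towards its cork mat; y: along the hinge; z: up. Posts 34 mm to either side end 3 mm above it. The resting tag's free edge is 42 mm above and 42 mm beside the hinge line, upright it is 60 mm above: push the overhanging side at the free edge, rising with it about 18 mm, until past upright.
- tagC_place (a point): The place that tag C reports on: on the bench, 125 mm beyond its hinge line, within 10 mm of the centre of a round cork mat (70 mm across, 8 mm high) that is empty or carries a flask.
- tagD (a joint): Tag D, an aluminium plate 56 mm wide, 3 mm thick, free edge 60 mm from its hinge, 22 to 35 g, swinging freely. 0: leans 45 degrees towards the robot, raised bar on its upper face. 0.785: upright. 1.571: leans 45 degrees towards its cork mat, raised round disc on its upper face. It rests on a stop at either end and falls to the side of upright it is on. Order of tags in the row varies.
- tagD_hinge (a point): Middle of tag D's hinge line, 50 mm above the bench. x: level, square to the hinge, towards its cork mat; y: along the hinge; z: up. Posts 34 mm to either side end 3 mm above it. The resting tag's free edge is 42 mm above and 42 mm beside the hinge line, upright it is 60 mm above: push the overhanging side at the free edge, rising with it about 18 mm, until past upright.
- tagD_place (a point): The place that tag D reports on: on the bench, 125 mm beyond its hinge line, within 10 mm of the centre of a round cork mat (70 mm across, 8 mm high) that is empty or carries a flask.
- flask1_center (a point): Centre (49 mm above its foot) of stoppered amber glass flask 1: 53 mm across, 98 mm high, 60 to 130 g, standing loose on a cork mat, its top 106 mm above the bench. A fifth cork mat behind the row has no tag; a flask on it belongs to no tag.
- flask2_center (a point): Centre (49 mm above its foot) of stoppered amber glass flask 2: 53 mm across, 98 mm high, 60 to 130 g, standing loose on a cork mat, its top 106 mm above the bench. A fifth cork mat behind the row has no tag; a flask on it belongs to no tag.
- flask3_center (a point): Centre (49 mm above its foot) of stoppered amber glass flask 3: 53 mm across, 98 mm high, 60 to 130 g, standing loose on a cork mat, its top 106 mm above the bench. A fifth cork mat behind the row has no tag; a flask on it belongs to no tag.
- weight: Brass cylinder 22 mm across, 30 mm high, loose between two places; origin at the centre of its underside. To be left alone.
- stopper: White ceramic stopper 24 mm across, 30 mm high, loose between two places; origin at the centre of its underside. To be left alone.
- weight_small: Steel cylinder 18 mm across, 22 mm high, loose between two places; origin at the centre of its underside. To be left alone.
- wash_bottle: White bottle 64 mm across, 160 mm high, loose, off the right end of the board; origin at the centre of its underside. To be left alone.
- beaker: Glass beaker 72 mm across, 90 mm high, loose, off the left end of the board; origin at the centre of its underside. To be left alone.
- spoon: Lab spoon 180 mm long lying loose on the bench on the robot's side; origin at its underside, at the middle of its length. To be left alone.
- jar: Amber jar 56 mm across, 70 mm high, loose, off the left end of the board on the robot's side; origin at the centre of its underside. To be left alone.
There are look-alikes about, which are no part of the job. Leave any purple look-alike of the part that bears flask2_center alone.

How it is judged:
By the outcome, as a careful person would: the job done as asked, in the order asked, and still so for the second after the job is handed in, with the robot touching nothing.
It also fails if it takes over 64 s, if anything falls off the work surface, if the arm or the gripper's body presses on something with over 40 N, if the wrist force passes 120 N, or if a joint passes its speed limit or range.

## Working session

There is one attempt and no reset: what is moved stays moved. The work goes in short steps, Python scripts to look and compute and a shell command to move; the robot and the scene stay as the last step left them, time stands still between calls to the robot, and variables do not carry over. Pictures are saved under pics/ and viewed, at most 10 in all, crops included, and the job is handed in when it is done.

```bash
mkdir -p pics; ls; cat > h.py <<'E'
import numpy as np, cv2
from workcell import ctrl
def grab(n,save=None):
    f=ctrl.grab_frame(n)
    if save: cv2.imwrite(save,f["img"][:,:,::-1])
    return f
def ray(f,u,v):
    K=np.array(f["camera_matrix"]);k=f["k1"]
    d=np.array([(u-K[0,2])/K[0,0],(v-K[1,2])/K[1,1]]);s=d.copy()
    for _ in range(20): s=d/(1+k*(s@s))
    T=np.array(f["extrinsics"]);return T[:3,3],T[:3,:3]@np.array([s[0],-s[1],-1])
def onz(f,u,v,z):
    o,d=ray(f,u,v);return o+d*(z-o[2])/d[2]
def proj(f,p):
    T=np.array(f["extrinsics"]);K=np.array(f["camera_matrix"]);c=T[:3,:3].T@(np.array(p)-T[:3,3])
    s=np.array([c[0],-c[1]])/-c[2];s=s*(1+f["k1"]*(s@s));return K[0,0]*s[0]+K[0,2],K[1,1]*s[1]+K[1,2]
E
python3 - <<'E'
from h import *
for n in("top","side"):
    f=grab(n,f"pics/{n}1.png");print(n,np.round(f["extrinsics"],3).tolist(),f["k1"])
s=ctrl.read_state();print(s)
E
```

```text
pics
top [[0.011, 0.998, -0.067, 0.493], [-1.0, 0.011, 0.003, 0.033], [0.003, 0.066, 0.998, 1.313], [0.0, 0.0, 0.0, 1.0]] -0.19449047552732684
side [[0.883, 0.251, -0.397, 0.201], [-0.469, 0.455, -0.757, -0.693], [-0.009, 0.855, 0.519, 0.571], [0.0, 0.0, 0.0, 1.0]] -0.044817438107549276
{'time_s': 0.1, 'joints': array([-1.14690085,  0.32176103, -0.07011467,  1.45159208,  0.02260857,
        1.37079649, -0.05690791]), 'qvel': array([ 0.00024037, -0.00207346, -0.00095857, -0.0034241 , -0.00054164,
       -0.0007437 , -0.00067206]), 'joint_torque': array([-3.87142618e-04, -4.94881117e+01, -3.84076992e-01, -3.15213025e+01,
        1.30030551e-02,  7.36420043e-03, -3.36712810e-05]), 'position': array([0.25880536, 0.59571119, 0.2303056 ]), 'tool_rot': array([-6.39077535e-01, -3.07562939e+00,  2.74722338e-03]), 'force': array([-0.35128009, -0.06329819, -0.62016473]), 'torque': array([-0.00639484,  0.01848051,  0.11068681]), 'grip_force': 0.0, 'opening': 0.08558801397551383}
```

View pics/top1.png

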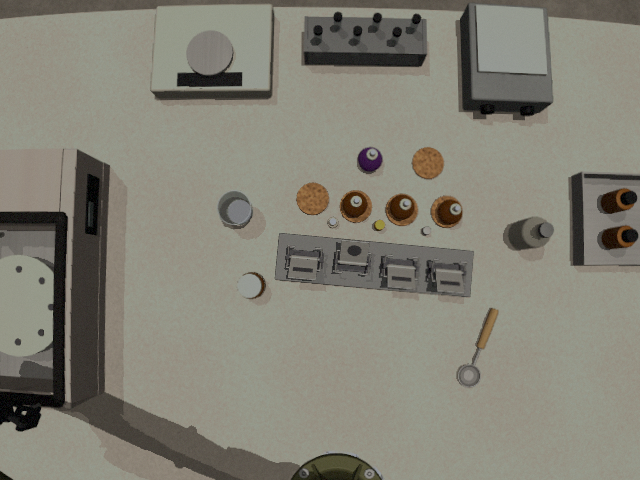

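View pics/side1.png

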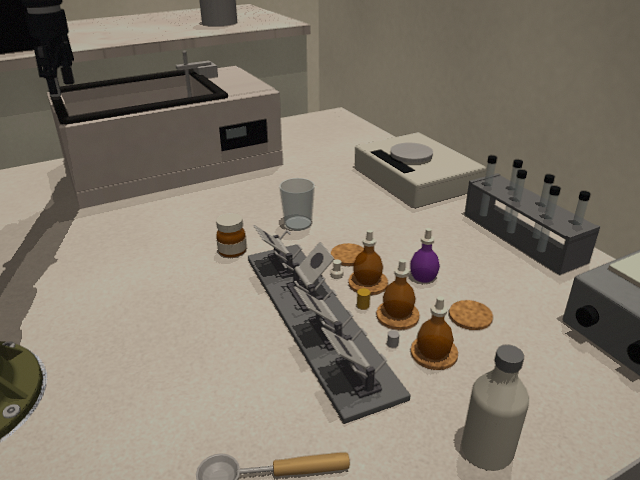

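The top view shows the tags at about (303,262), (352,258), (401,271) and (449,277). Tags 1, 3 and 4 have the bar up and tag 2 has the disc up. The four row mats are at (312,198), which is empty, and (355,206), (402,208) and (447,210), which carry amber flasks. The fifth mat at (428,163) is empty. The purple look-alike at (370,160) is behind the row and not on a mat. So the two right-hand tags look wrong. Next I'll measure and confirm with a crop.

```bash
python3 - <<'E'
from h import *
f=grab("top");im=f["img"];g=cv2.cvtColor(im,cv2.COLOR_RGB2GRAY);hsv=cv2.cvtColor(im,cv2.COLOR_RGB2HSV)
m=np.zeros_like(g);roi=np.s_[225:305,265:485]
m[roi]=((g[roi]<125)).astype(np.uint8)*255
m=cv2.morphologyEx(m,cv2.MORPH_CLOSE,np.ones((25,25)));m=cv2.morphologyEx(m,cv2.MORPH_OPEN,np.ones((9,9)))
c=max(cv2.findContours(m,0,2)[0],key=cv2.contourArea);b=cv2.boxPoints(cv2.minAreaRect(c));print(b)
W=np.array([onz(f,u,v,.012)[:2] for u,v in b]);print(W.round(3),[np.linalg.norm(W[i]-W[i-1]).round(3) for i in range(4)])
C=W.mean(0)
e=max((W[i]-W[i-1] for i in range(4)),key=np.linalg.norm);e/=np.linalg.norm(e);e*=np.sign(e[1]);x=np.array([e[1],-e[0]])
print("center",C,"yaw",np.degrees(np.arctan2(x[1],x[0])))
crop=im[140:310,265:485].copy();vis=im.copy()
for k in(150,50,-50,-150):
    h=C+k*e/1000
    for p,z,col in((h,.05,(255,0,0)),(h-.042*x,.092,(0,255,0)),(h+.125*x,.008,(0,0,255))):
        u,v=proj(f,[*p,z]);cv2.circle(vis,(int(round(u)),int(round(v))),1,col,-1)
    print(k,"hinge",h.round(3),"edge",(h-.042*x).round(3),"place",(h+.125*x).round(3))
for u,v in((312,198),(355,208),(402,210),(447,212),(428,163)): print("mat",onz(f,u,v,.008).round(3))
cv2.imwrite("pics/crop.png",cv2.resize(vis[140:310,270:480,::-1],None,fx=3.4,fy=3.4,interpolation=2))
E
```

```text
[[275. 225.]
 [472. 225.]
 [472. 296.]
 [275. 296.]]
[[ 0.599  0.137]
 [ 0.604 -0.286]
 [ 0.452 -0.286]
 [ 0.448  0.135]] [np.float64(0.151), np.float64(0.423), np.float64(0.153), np.float64(0.421)]
center [ 0.52584692 -0.07471774] yaw 0.6716948514233935
150 hinge [0.524 0.075] edge [0.482 0.075] place [0.649 0.077]
50 hinge [ 0.525 -0.025] edge [ 0.483 -0.025] place [ 0.65  -0.023]
-50 hinge [ 0.526 -0.125] edge [ 0.484 -0.125] place [ 0.651 -0.123]
-150 hinge [ 0.528 -0.225] edge [ 0.486 -0.225] place [ 0.653 -0.223]
mat [0.658 0.059 0.008]
mat [ 0.638 -0.033  0.008]
mat [ 0.635 -0.134  0.008]
mat [ 0.632 -0.232  0.008]
mat [ 0.738 -0.191  0.008]
```

View pics/crop.png

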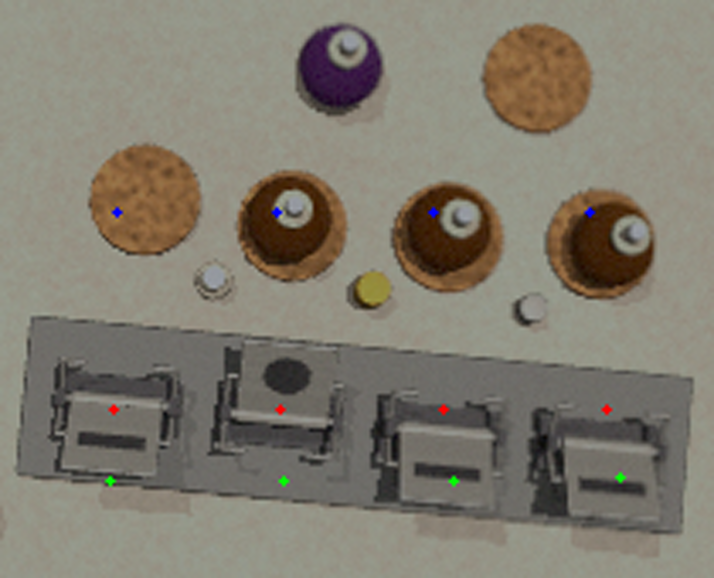

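The crop confirms it. Tags 3 and 4 have the bar up but their mats carry amber flasks, so both are wrong. Tag 1 (bar, empty mat) and tag 2 (disc, flask) are right. The board mask filled its whole region, so I'll use the visible corners instead: crop (32,317), (692,378), (682,532), (17,474).

```bash
python3 - <<'E'
from h import *
f=grab("top")
W=np.array([onz(f,270+a/3.4,140+b/3.4,.012)[:2] for a,b in((32,317),(692,378),(682,532),(17,474))])
C=W.mean(0);e=W[0]-W[1]+W[3]-W[2];e/=np.linalg.norm(e);x=np.array([e[1],-e[0]])
print("center",C,"yaw deg",np.degrees(np.arctan2(x[1],x[0])),[np.linalg.norm(W[i]-W[i-1]).round(3) for i in range(4)])
for k in(150,50,-50,-150):
    h=C+k*e/1000;print(k,"hinge",h.round(3),"edge",(h-.042*x).round(3),"place",(h+.125*x).round(3))
for n,a,b in((3,447,510),(4,612,520)):
    print("seen free edge mid",n,onz(f,270+a/3.4,140+b/3.4,.092).round(3))
s=ctrl.read_state();from scipy.spatial.transform import Rotation as R
M=R.from_rotvec(s["tool_rot"]).as_matrix();print(M.round(3))
# plan: target = standoff 50 mm before the edge
yaw=np.arctan2(x[1],x[0]);tx=np.degrees(np.arctan2(M[1,0],M[0,0]))
print("twist to tool x=-board x:",tx-180-np.degrees(yaw))
for k in(-50,-150):
    t=C+k*e/1000-.077*x;d=t-s["position"][:2];print(k,"standoff",t.round(3),np.hypot(*t),"tool xyz cm",(M.T@[*d,0]*100).round(1))
E
```

```text
center [ 0.51590271 -0.07702906] yaw deg -4.5800292685423765 [np.float64(0.099), np.float64(0.418), np.float64(0.097), np.float64(0.42)]
150 hinge [0.528 0.072] edge [0.486 0.076] place [0.652 0.063]
50 hinge [ 0.52  -0.027] edge [ 0.478 -0.024] place [ 0.644 -0.037]
-50 hinge [ 0.512 -0.127] edge [ 0.47  -0.124] place [ 0.637 -0.137]
-150 hinge [ 0.504 -0.227] edge [ 0.462 -0.223] place [ 0.629 -0.237]
seen free edge mid 3 [ 0.466 -0.123  0.092]
seen free edge mid 4 [ 0.46  -0.221  0.092]
[[-0.917  0.398 -0.   ]
 [ 0.398  0.917 -0.001]
 [-0.    -0.001 -1.   ]]
twist to tool x=-board x: -18.898024146764357
-50 standoff [ 0.435 -0.121] 0.4515908229401325 tool xyz cm [-44.7 -58.7   0.1]
-150 standoff [ 0.427 -0.22 ] 0.4806784460440619 tool xyz cm [-48.  -68.2   0.1]
```

Two measurements agree to within 5 mm, so I'm moving. First I align the tool to the board and swing over at safe height with the fingers shut.

```bash
python3 -m handwheel '[[1,0,0,0,-6.3],[1,0,0,0,-6.3],[1,0,0,0,-6.3],[1,-2.7,-3.8,0,0],[1,-2.7,-3.8,0,0],[1,-2.7,-3.8,0,0],[1,-2.7,-3.8,0,0],[1,-2.7,-3.8,0,0],[1,-2.7,-3.8,0,0],[1,-2.7,-3.8,0,0],[1,-2.7,-3.8,0,0],[1,-2.7,-3.8,0,0],[1,-2.7,-3.8,0,0],[1,0,0,0,0]]' 20
```

```text
time_s: 1.6
position: [0.5013, 0.1877, 0.2315]
tool_rot: [0.144, 3.136, -0.005]
force: [-0.8, 0.1, -0.1]
opening: -0.0001
grip_force: 0.0
```

```bash
python3 -m handwheel '[[1,0,-4.6,0,0],[1,0,-4.6,0,0],[1,0,-4.6,0,0],[1,0,-4.6,0,0],[1,0,-4.6,0,0],[1,0,-4.6,0,0],[1,0,-4.6,0,0],[1,0,-4.6,0,0],[1,0,-4.6,0,0],[1,2,0,0,0],[1,2.1,0,0,0],[1,0,0,4,0],[1,0,0,4,0],[1,0,0,4,0],[1,0,0,2.7,0],[1,0,0,0,0]]'; python3 - <<'E'
from h import *
f=grab("side");cv2.imwrite("pics/s2.png",cv2.resize(f["img"][200:440,200:520,::-1],None,fx=2.4,fy=2.4))
E
```

```text
time_s: 3.2
position: [0.4208, -0.212, 0.0809]
tool_rot: [-0.125, -3.131, -0.002]
force: [-0.3, -0.4, 0.0]
opening: -0.0
grip_force: 0.0
```

View pics/s2.png

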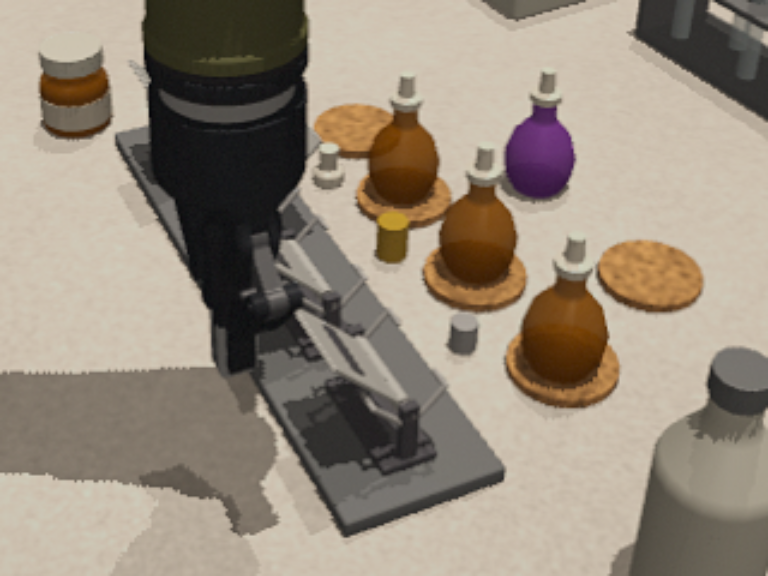

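The closed fingertip (crop (237,365)) is on the robot's side of tag 4's free edge, clear of it. Pushing now.

```bash
python3 -m handwheel '[[1,-1,-0.4,0,0],[1,-1,-0.4,0,0],[1,-1,0,-0.3,0],[1,-1,0,-0.6,0],[1,-1,0,-0.5,0],[1,-1,0,-0.3,0],[1,-0.8,0,-0.1,0],[1,-0.8,0,0,0],[1,-0.8,0,0,0],[1,0,0,0,0],[1,0,0,0,0],[1,0,0,0,0]]'; python3 - <<'E'
from h import *
f=grab("side");cv2.imwrite("pics/s3.png",cv2.resize(f["img"][200:440,200:520,::-1],None,fx=2.4,fy=2.4))
E
```

```text
time_s: 4.45
position: [0.5065, -0.2283, 0.1021]
tool_rot: [-0.126, -3.138, -0.0]
force: [0.2, 0.2, 0.6]
opening: -0.0001
grip_force: 0.0
```

View pics/s3.png

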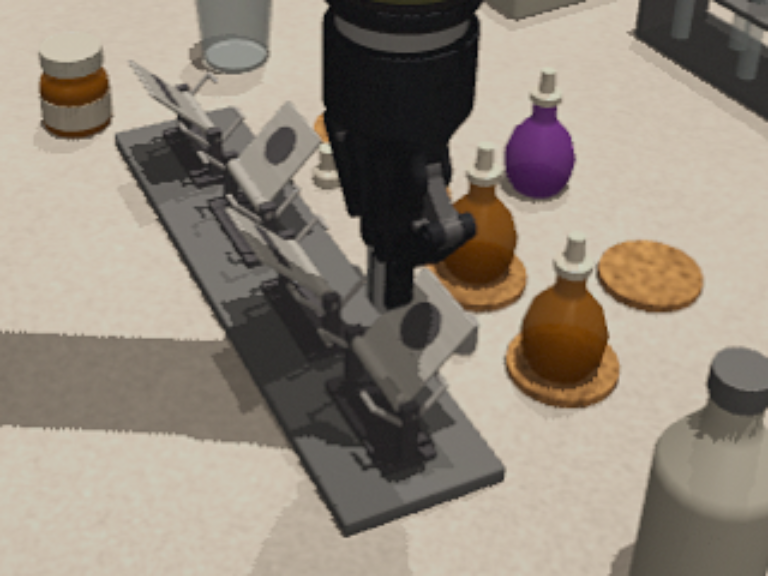

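Tag 4 now leans fully towards its mat, disc up at crop (420,325). I retreat, go along the board to tag 3 and repeat.

```bash
python3 -m handwheel '[[1,2,0,0,0],[1,2.2,0,0,0],[1,2.2,0,0,0],[1,2,0,0,0],[1,0,3.5,0,0],[1,0,3.5,0,0],[1,0,3.5,0,0],[1,0,0,2.1,0],[1,0,0,0,0],[1,0,0,0,0]]'
```

```text
time_s: 5.5
position: [0.4311, -0.1175, 0.0814]
tool_rot: [-0.127, -3.138, 0.0]
force: [0.9, -0.7, 0.5]
opening: -0.0001
grip_force: 0.0
```

```bash
python3 -m handwheel '[[1,-1,0,0,0],[1,-1,0,0,0],[1,-1,0,-0.3,0],[1,-1,0,-0.6,0],[1,-1,0,-0.5,0],[1,-1,0,-0.3,0],[1,-0.8,0,-0.1,0],[1,-0.8,0,0,0],[1,-0.7,0,0,0],[1,0,0,0,0],[1,0,0,0,0],[1,0,0,0,0],[1,2.2,0,0,0],[1,2.2,0,0,0],[1,2.2,0,0,0],[1,2,0,-2,0],[1,0,0,-4,0],[1,0,0,-4,0],[1,0,0,-4,0],[1,0,0,0,0]]'; python3 - <<'E'
from h import *
f=grab("side","pics/s4.png")
E
```

```text
time_s: 7.5
position: [0.4314, -0.1173, 0.2448]
tool_rot: [0.125, 3.129, 0.002]
force: [0.8, 0.6, -0.3]
opening: -0.0002
grip_force: 0.0
```

View pics/s4.png

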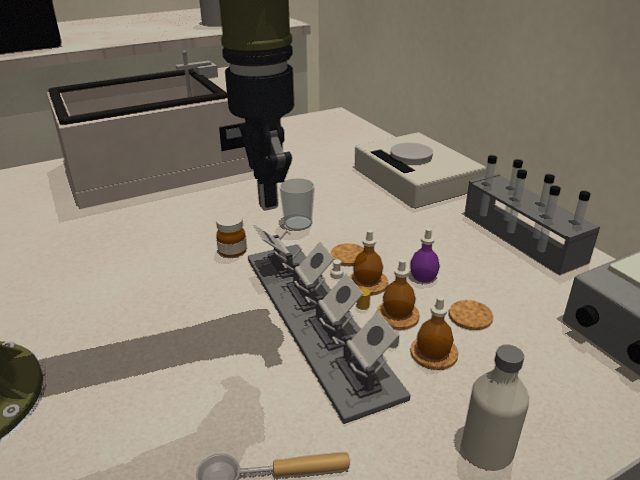

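Tags 2, 3 and 4 show discs at (316,255), (343,295) and (375,338), and tag 1 is still back towards the robot. Flasks and loose items are where they were, and the arm is clear of everything.

```bash
python3 -c "
from workcell import ctrl
print(ctrl.sign_off())"
```

```text
the job is handed in; nothing more can be done
None
```

I pushed the two wrong tags, the two at the right-hand end of the row, over towards their flasks. In the last picture all four tags matched their mats and nothing else had moved, so I handed the job in at about 7.5 s.

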